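Fit a fan impeller on its keyed spindle and spin it to check it runs free

ROBOT

A 6-joint arm with a two-finger parallel gripper is mounted at the origin on a cart in front of the work surface, level with it; the furniture and walls round the work are solid. World frame = base frame: x ahead of the robot, y to its left, z up, the work surface at z = 0. Lengths are in mm, angles in rad, forces in N, time in s.
With the tool pointing down it reaches from about 250 to 775 mm from the base axis. Payload 8.9 kg.
Tool frame: the origin (TCP) lies at the very end of the fingers, on their centre line; the grasp point (between the pads) lies 19 mm behind it; z points along the fingers, y is the line along which they close (so a half turn about z gives the same grasp; the last joint's range is limited). The gripper opens to 85 mm and grips with 20 to 120 N. Pads are 22 mm wide; open, the fingers measure 114 mm over their backs; the gripper's body (76 mm by 85 mm) begins 54 mm behind the grasp point. The pads swing forward as they close: fully open they stand 13 mm farther back than shut.
Start: joints at [-1.278, 0.291, -0.153, 1.127, 0, 1.431], TCP at [219.717, -476.81, 231.305] pointing down, gripper open.
Joint ranges: [-2.52, 2.52], [-0.91, 1.74], [-1.3, 1.37], [-1.96, 2.02], [-1.52, 1.47], [-3.14, 3.14]. Speed limits (rad/s): [2.22, 2.22, 2.79, 3.14, 3.14, 3.14].

INTERFACE

Orientations are given as a rotation vector (axis times angle).
In Python, from cell import read_state, read_camera, sign_off, spot_in gives the robot as it stands.
- The arm moves only by the shell command python3 -m jog 'ROWS' [FORCE]. ROWS is text: rows parted by semicolons, each of 7 numbers parted by spaces: the shift along the tool's x, y, z in m, then the turn, a rotation vector about the tool's x, y, z in degrees, then the opening, from 0 (shut) to 1 (fully open). In form: x y z rx ry rz gripper; .... A call has 1 to 10 rows; each row is the pose to reach, as a shift and turn from the pose commanded when the call began, along the tool's axes at that moment; what a row does not reach only later rows make up. A row lasts 1/10 s, in which the tool goes at most 50 mm and 8.59 degrees, less where a joint would pass 70% of its speed; a pose out of reach is approached as far as the arm can. A call with a gripper value outside its range is refused whole. The fingers move at their own pace and stop on an object; FORCE is the grip in N (left out, the last holds). Time passes only in rows, so rows that repeat a pose let the fingers close. It gives the time, the measured TCP pose, the force, the opening and the grip force at its end, in the units of the state.
- read_state(): the state, without advancing time (a new reading comes with each control period).
- read_camera(name): name is "scene" or "top" or "wrist"; returns a dict with "color" (480x640x3 uint8, red, green, blue), "fx", "fy", "cx", "cy" (pixels), "R" (3x3) and "t" (3): a world point X has camera coordinates R X + t. Camera axes: x right, y down, z forward; pixel columns grow to the right and rows downward; lengths in mm; the calibration is good to about 2 mm. A picture is of the moment at which its call begins. There is no depth.
- sign_off(): hands the job in; it is judged then, once.
Trained networks look in a picture, given as the dict that the camera call returned (one of the last four; its "shot" number tells which), for a name from the list of things; names that differ only in an ending like _2 or _b are one class to them, and where a whole thing is asked for, a point or a joint stands for the part that bears it (a point fixed in the world has none). Each returns a list of dicts, best first, with "conf" (0 to 1); they miss things now and then, are a little off and sometimes report something else, mostly with a low value. They report only what shows in the picture. A call takes as long as a camera call.
- spot_in(picture, name): "box" ([left, top, right, bottom] in pixels, round what is visible of it).
The state is a dict: "time": time; "joint_pos": joint angles; "qvel": joint speeds; "effort": joint torques, N m; "eef_pos": TCP position; "eef_rot": TCP orientation; "contact_force": force on the tool from outside, world axes, zero at the start; "torque": the same for the moment, N m; "grip_width": finger opening in mm; "finger_force": force on a finger pad.
Only numpy, scipy, OpenCV 4.12 (cv2) and the standard library are available. Lean on these libraries where they do the work, as an engineer would, in place of code of your own. Each camera call takes 0.05 s, during which the arm holds its last target. There are 200 camera calls.

TASK

Pick up the loose impeller by its hexagon hub, set it on the spindle of the stand and turn it under a light press, feeling for the key, until it drops fully home; do not let go of it before that and do not force it down. Then draw the locking pin out of the stand and put it in the blue tray at the front of the bench, and finally flick a vane with a fingertip so that the impeller spins on by itself, untouched, to show that it runs freely, and let it run down to a stop. Leave the other things on the bench where they are.

Things in the scene. Friction and masses are not known exactly. Their poses are not given: they have to be found in the camera images.
- impeller: Loose aluminium fan impeller, 0.3 kg, 100 mm across, 66 mm high, lying on its teeth at any yaw; origin at the centre of its underside, z up. Four square teeth below (z 0 to 12, out to 24 mm radius) leave two crossed slots 11.6 mm wide along its x and y axes. Round back plate of radius 50 mm, z 12 to 18. A blind bore 16.4 mm wide runs up from below to z 28.
- hub_top (a point): Centre of the top of the impeller's hexagon hub, 66 mm above its underside, axes as the impeller's. Hub 30 mm across flats, z 28 to 66, two flats facing +y and -y and the rest every 60 degrees: grip it here. Round it on the back plate five straight radial vanes 3 mm thick, from 16 to 48 mm radius, z 17 to 34, the first along +x, the others every 72 degrees.
- stand: Fixed grey spindle stand, origin on the bench on the spindle's axis. Round foot of radius 60 mm; a tongue 44 mm wide reaches along its -x to 95 mm with the locking pin. The spindle turns easily about the vertical; it is sprung, giving way downward from 7 N at 5 N/mm, 4 mm at most. It carries a disc of radius 48 mm (z 22 to 30) and two flat prongs out to 84 mm, one each side of the pin.
- seat (a point): Centre of the top of the spindle's shoulder (radius 26 mm), on the axis, 36 mm above the bench: the impeller's origin when home. Axes as the stand's; it does not turn with the spindle. From it a stub 14 mm in diameter rises 24 mm, its tip chamfered. With a tooth upon the key the impeller stands 8 mm too high; with a slot over the key it drops home.
- key (a point): Point on the axis at the top of the drive key, 44 mm above the bench; axes as the stand's, not turning. The key, 34 x 9 x 8 mm, crosses the stub along the prongs' direction: the stand's x axis give or take 0.4 rad, differing each time, as the spindle swings freely until a prong meets the pin; what turns upon the key drags it along. A slot clears it by 0.07 rad either way.
- locking_pin: Loose steel locking pin, 60 g, standing upright in the stand's pin hole 75 mm from the spindle's axis, on the stand's -x side, its foot (the origin) 2 mm above the bench; z up along the pin. Shaft 10 mm in diameter and 54 mm long in a hole 12 mm wide and 16 mm deep; then a T head 28 mm along its own x, 12 mm along its own y (grip across this) and 14 mm high (z 52 to 66).
- pin_mid (a point): Middle of the locking pin's length, on its axis, 33 mm above its foot.
- tray: Fixed shallow open blue tray, 83 x 228 x 26 mm, long along its own y, with thin walls and a floor about 3 mm thick; at the front edge of the bench before the vice; origin at the centre of its underside on the bench.
- tin: Bystander: round tin of nails, 77 mm across, 36 mm high. Leave alone.
- ball_bearing: Bystander: plain ball bearing 42 mm across, 15 mm high, lying flat. Leave alone.
- tape_roll: Bystander: roll of masking tape 96 mm across, 25 mm high, lying flat. Leave alone.
- plug: Bystander: spark plug lying on the bench, 66 mm long. Leave alone.

How it is judged (in metres and radians):
On the way, in this order (a step that is already met when the one before it is completed fails the run):
1. the impeller has dropped home over the key and the fingers have let go of it, the pin still in the stand (horizontal distance between impeller and seat below 0.003 m and z of impeller in the frame of seat below 0.002 m and contact force between the fingers and impeller below 0.05 N and distance between pin_mid and seat below 0.085 m), for 0.2 s.
2. the locking pin lies in the tray, let go (x of pin_mid in the frame of tray between -0.045 and 0.045 m and y of pin_mid in the frame of tray between -0.115 and 0.115 m and height (world z) of pin_mid below 0.035 m and contact force between the fingers and locking_pin below 0.05 N), for 0.2 s.
3. the impeller, home on its spindle, spins on untouched faster than 1.5 rad/s for 0.3 s (angular speed of impeller above 1.5 rad/s and z of impeller in the frame of seat below 0.002 m and contact force between each of the arm, the fingers and impeller below 0.05 N), for 0.3 s.
At the end, for the whole second after the job is handed in: The impeller sits home on the spindle (origin within 3 mm of the axis and less than 2 mm above the shoulder, upright within 0.06 rad) and has run down to a stop (below 0.15 rad/s); the locking pin lies still in the tray, its middle within the tray's outline and below 35 mm (horizontal distance between impeller and seat below 0.003 m and z of impeller in the frame of seat below 0.002 m and angle between impeller's own z axis and vertical below 0.06 rad and angular speed of impeller below 0.15 rad/s and x of pin_mid in the frame of tray between -0.045 and 0.045 m and y of pin_mid in the frame of tray between -0.115 and 0.115 m and height (world z) of pin_mid below 0.035 m and linear speed of locking_pin below 0.02 m/s); the robot touches nothing.
It fails at once if the impeller is let go on the spindle before it has dropped home, or is dropped onto it (horizontal distance between impeller and seat below 0.012 m and z of impeller in the frame of seat above 0.004 m and contact force between the fingers and impeller below 0.05 N).
It fails at once if the impeller is forced onto the spindle or stand with more than 22 N (contact force between impeller and stand above 22 N).
It fails at once if a bystander (tin, bearing, tape roll, spark plug) is shifted by more than 25 mm (distance of any of tin, ball_bearing, tape_roll, plug from where it was at the start of the episode above 0.025 m).
It also fails if it takes over 72 s, if anything falls off the work surface, if the arm or the gripper's body presses on something with over 40 N, if the wrist force passes 120 N, or if a joint passes its speed limit or range.

## Working session

There is one attempt and no reset: what is moved stays moved. The work goes in short steps, Python scripts to look and compute and a shell command to move; the robot and the scene stay as the last step left them, time stands still between calls to the robot, and variables do not carry over. Pictures are saved under pics/ and viewed, at most 10 in all, crops included, and the job is handed in when it is done.

```bash
ls; mkdir -p pics
cat > h.py <<'E'
import numpy as np,cv2
from cell import read_state,read_camera,spot_in
def save(p,n): cv2.imwrite('pics/'+n+'.png',p['color'][:,:,::-1])
def ray(p,u,v,z):
    R=np.array(p['R']);t=np.array(p['t']).ravel()
    d=R.T@np.array([(u-p['cx'])/p['fx'],(v-p['cy'])/p['fy'],1]);c=-R.T@t
    return c+d*(z-c[2])/d[2]
def proj(p,X):
    c=np.array(p['R'])@np.array(X,float)+np.array(p['t']).ravel()
    return np.array([p['fx']*c[0]/c[2]+p['cx'],p['fy']*c[1]/c[2]+p['cy']])
E
cat > a.py <<'E'
from h import *
print(read_state())
for c in ('top','scene'):
    p=read_camera(c);save(p,c+'0')
    print(c,-np.array(p['R']).T@np.array(p['t']).ravel(),p['fx'])
    for n in ('impeller','stand','locking_pin','tray','tin','ball_bearing','tape_roll','plug'):
        for b in spot_in(p,n)[:2]:
            x=b['box'];print(n,round(b['conf'],2),np.round(x),np.round(ray(p,(x[0]+x[2])/2,(x[1]+x[3])/2,30)))
E
python3 a.py
```

```text
pics
{'time': 0.0, 'joint_pos': array([-1.27831905e+00,  2.91239125e-01, -1.54114361e-01,  1.12671443e+00,
       -4.96851877e-06,  1.43149890e+00]), 'qvel': array([-0.00162784, -0.00186108, -0.00074485, -0.00037767, -0.00036273,
        0.00065869]), 'effort': array([-2.08814839e-03, -5.37145758e+01,  3.31364465e+01,  1.60689518e-02,
       -5.10772115e-04, -1.94649238e-05]), 'eef_pos': array([ 219.57992341, -476.39452315,  230.75815822]), 'eef_rot': array([-3.06742784e+00, -6.72702452e-01,  1.60548576e-04]), 'contact_force': array([1.21866695, 0.18175269, 0.76464322]), 'torque': array([-0.0546672 ,  0.02257496, -0.03487815]), 'finger_force': 0.0, 'grip_width': 85.02793333275551}
top [ 477.58918754 -123.56076296 1074.5049741 ] 541.7897668156295
impeller 0.73 [361. 304. 413. 354.] [ 389. -244.   30.]
stand 0.68 [366. 196. 432. 275.] [ 567. -274.   30.]
locking_pin 0.56 [405. 256. 415. 273.] [ 510. -292.   30.]
tray 0.65 [133. 313. 252. 365.] [380. 127.  30.]
tin 0.7 [300. 139. 342. 180.] [ 720. -128.   30.]
ball_bearing 0.73 [260. 313. 282. 333.] [406. -23.  30.]
tape_roll 0.95 [444. 273. 500. 324.] [ 441. -410.   30.]
tape_roll 0.66 [366. 195. 437. 276.] [ 567. -279.   30.]
plug 0.69 [339. 280. 370. 299.] [ 466. -185.   30.]
plug 0.33 [363. 301. 412. 353.] [ 392. -246.   30.]
scene [-328.1508599  -871.64859516  727.3737737 ] 592.705909470219
impeller 0.93 [294. 280. 347. 323.] [ 394. -243.   30.]
stand 0.95 [358. 260. 415. 304.] [ 534. -305.   30.]
locking_pin 0.51 [372. 266. 378. 293.] [ 526. -281.   30.]
tray 0.81 [161. 224. 236. 276.] [369. 101.  30.]
ball_bearing 0.67 [239. 261. 256. 276.] [386. -42.  30.]
ball_bearing 0.56 [359. 259. 419. 303.] [ 540. -306.   30.]
tape_roll 0.64 [383. 312. 431. 355.] [ 420. -429.   30.]
```

```bash
python3 -c "
import cv2
a=cv2.imread('pics/top0.png')[130:380,240:510];a=cv2.resize(a,None,fx=2.4,fy=2.4,interpolation=cv2.INTER_CUBIC)
b=cv2.imread('pics/scene0.png')
cv2.imwrite('pics/t1.png',a)"
```

```text
(no output)
```

View pics/t1.png

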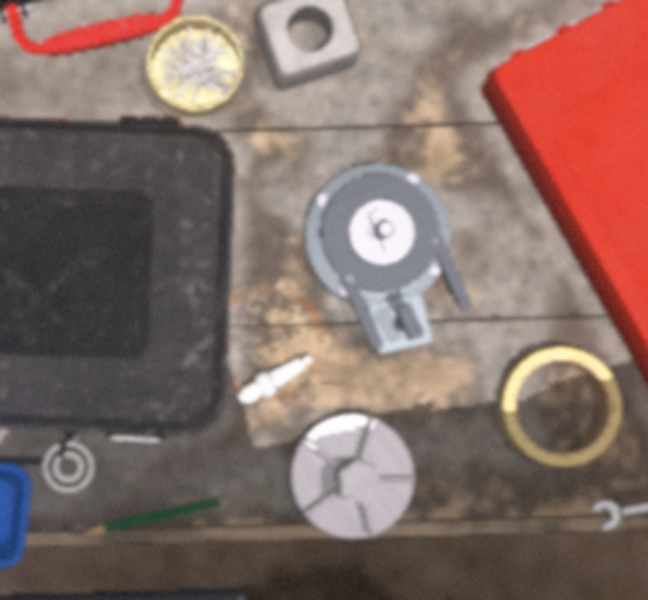

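View pics/scene0.png

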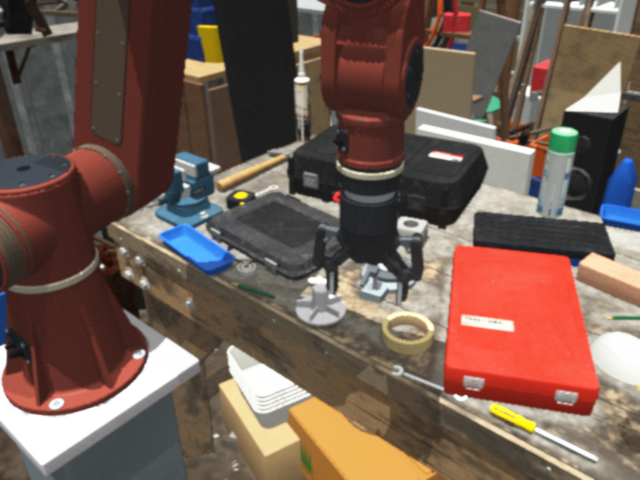

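The top crop shows the impeller at about crop (352,477), with one vane pointing to image right. The stand is at crop (382,232), with the pin at crop (405,315) between the prongs. In the scene view the gripper hangs beside the stand at the right. Next I go above the impeller.

```bash
cat >> h.py <<'E'
from scipy.spatial.transform import Rotation as Ro
def tgt(x,y,z,yaw):
    s=read_state();R=Ro.from_rotvec(s['eef_rot']).as_matrix()
    a=np.radians(yaw);c,n=np.cos(a),np.sin(a)
    T=np.array([[c,n,0],[n,-c,0],[0,0,-1]])
    d=R.T@(np.array([x,y,z])-s['eef_pos'])/1000
    print('shift',np.round(d,4),'rot',np.round(Ro.from_matrix(R.T@T).as_rotvec(degrees=True),2),'cur',np.round(s['eef_pos'],1),'yaw',round(np.degrees(np.arctan2(R[1,0],R[0,0])),2),'F',np.round(s['contact_force'],1),'q',np.round(s['joint_pos'],2),'t',s['time'])
E
python3 -c "
from h import *
tgt(389,-244,240,24.7)"
```

```text
shift [ 0.2512 -0.1406 -0.0087] rot [ 0.   -0.    0.04] cur [ 219.7 -476.8  231.3] yaw 24.74 F [-0.3 -0.4  0. ] q [-1.28  0.29 -0.15  1.13  0.    1.43] t 0.9
```

```bash
python3 -m jog '0.04 -0.022 -0.001 0 0 0 1;0.08 -0.045 -0.003 0 0 0 1;0.12 -0.067 -0.004 0 0 0 1;0.16 -0.09 -0.005 0 0 0 1;0.2 -0.112 -0.007 0 0 0 1;0.24 -0.134 -0.008 0 0 0 1;0.251 -0.141 -0.009 0 0 0 1;0.251 -0.141 -0.009 0 0 0 1;0.251 -0.141 -0.009 0 0 0 1' 30
cat > b.py <<'E'
from h import *
import sys
p=read_camera('wrist');save(p,sys.argv[1]);print(-np.array(p['R']).T@np.array(p['t']).ravel(),p['fx'])
for n,z in (('impeller',18),('stand',30),('locking_pin',60)):
    for b in spot_in(p,n)[:1]:
        x=b['box'];print(n,round(b['conf'],2),np.round(x),np.round(ray(p,(x[0]+x[2])/2,(x[1]+x[3])/2,z)))
tgt(389,-244,240,24.7)
E
python3 b.py w1
```

```text
time: 1.8
eef_pos: [388.5, -244.1, 240.3]
eef_rot: [3.068, 0.674, -0.0]
contact_force: [-0.3, -0.6, 0.7]
grip_width: 85.3
finger_force: 0.0
[ 460.84232423 -209.32294193  383.30962584] 359.95088923243134
impeller 0.66 [276. 156. 374. 246.] [ 389. -243.   18.]
stand 0.91 [375.   1. 512. 131.] [ 547. -287.   30.]
locking_pin 0.86 [413.  82. 443. 119.] [ 511. -282.   60.]
shift [ 0.0011 -0.0002  0.0002] rot [-0.    0.01 -0.07] cur [ 388.1 -244.7  240.2] yaw 24.63 F [-0.3 -0.2  0.5] q [-0.72  0.16 -0.3   1.11 -0.    1.99] t 2.0
```

View pics/w1.png

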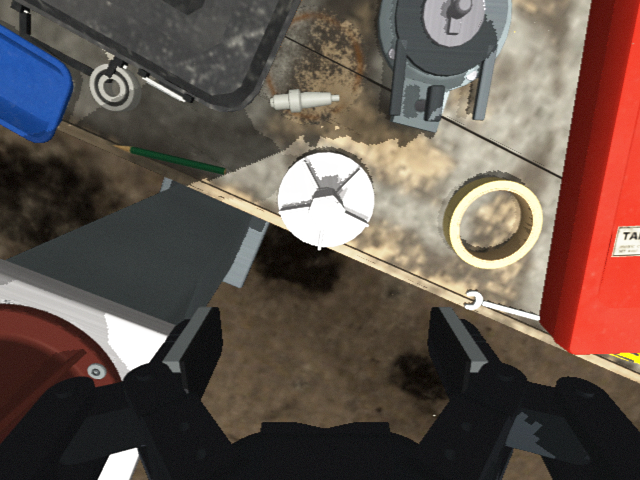

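The wrist view shows the impeller overexposed at about (326,200), the stand at the top right and the pin at (430,100). I'll fit the vanes and hub with a wireframe.

```bash
cat > c.py <<'E'
from h import *
p=read_camera('wrist')
im=p['color'][:,:,1].astype(float)
c0=proj(p,(389,-244,18));print(c0)
cr=p['color'][135:265,260:395].mean(2)
g=np.clip((cr-150)/105,0,1)**2*255
big=cv2.resize(g.astype(np.uint8),None,fx=4.2,fy=4.2,interpolation=cv2.INTER_CUBIC)
st=p['color'][0:135,365:520].mean(2);st=np.clip(st*1.3,0,255).astype(np.uint8)
st=cv2.resize(st,None,fx=1.6,fy=1.6)
o=np.zeros((550,800),np.uint8);o[:big.shape[0],:big.shape[1]]=big;o[:st.shape[0],800-st.shape[1]:]=np.where(o[:st.shape[0],800-st.shape[1]:]>0,o[:st.shape[0],800-st.shape[1]:],st)
cv2.imwrite('pics/c1.png',o)
# rim fit
m=(p['color'].min(2)>175).astype(np.uint8)
m[:,:260]=0;m[:,395:]=0;m[:135]=0;m[265:]=0
cs=max(cv2.findContours(m,0,1)[0],key=cv2.contourArea)
P=np.array([ray(p,u,v,18)[:2] for u,v in cv2.convexHull(cs)[:,0]])
A=np.c_[2*P,np.ones(len(P))];s=np.linalg.lstsq(A,(P**2).sum(1),rcond=None)[0];print('rim',s[:2],np.sqrt(s[2]+s[0]**2+s[1]**2))
E
python3 c.py
```

```text
[325.48658874 200.53243771]
rim [ 375.2952137  -250.19172224] 61.645720891986855
```

View pics/c1.png

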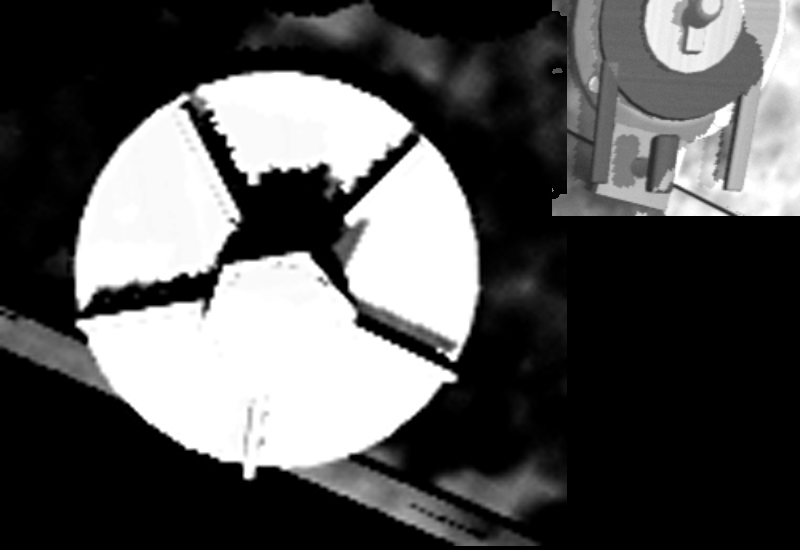

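```bash
cat > d.py <<'E'
from h import *
p=read_camera('wrist')
f=lambda q,z: ray(p,260+q[0]/4.2,135+q[1]/4.2,z)[:2]
H=[f(q,66) for q in [(203,312),(225,265),(308,255),(355,315)]]
print(np.round(H,1))
for a,b in zip(H,H[1:]):
    d=b-a;print('edge dir',np.degrees(np.arctan2(d[1],d[0]))%60,np.hypot(*d))
V=np.array([f(q,34) for q in [(188,97),(417,135),(456,376),(78,316),(250,475)]])
c=V.mean(0);print('c',c,np.hypot(*(V-c).T),np.degrees(np.arctan2(*(V-c).T[::-1])),np.degrees(np.arctan2(*(V-c).T[::-1]))%72)
g=lambda q,z: ray(p,365+(q[0]-552)/1.6,q[1]/1.6,z)[:2]
for n,q,z in [('pinhead c',(663,150),68),('prongR a',(748,95),30),('prongR b',(735,188),30),('prongL a',(607,65),30),('prongL b',(600,182),30),('stubtop',(704,10),60)]: print(n,np.round(g(q,z),1))
E
python3 d.py
```

```text
[[ 384.7 -228.7]
 [ 396.  -228.8]
 [ 405.3 -244. ]
 [ 397.7 -258.7]]
edge dir 59.4053680772891 11.348481620467792
edge dir 1.571850638652947 17.798285492346363
edge dir 2.5858415933175536 16.607658982822148
c [ 390.52246715 -243.89428824] [47.79710378 47.02753992 48.36718712 47.98687226 48.22077741] [  49.88624288  -17.81785945  -93.10636066  123.83748392 -163.46171329] [49.88624288 54.18214055 50.89363934 51.83748392 52.53828671]
pinhead c [ 516.2 -283. ]
prongR a [ 567.2 -320.4]
prongR b [ 522.5 -340.2]
prongL a [ 547.7 -242.2]
prongL b [ 492.7 -267.2]
stubtop [ 581.1 -271.1]
```

The hub edges and vanes together put the impeller yaw at about 123°, centre (390.5,-244), so the tool yaw for the grip is 3°. In the inset the prongs lie at about 24°. I'll look once at the stand from closer.

```bash
python3 -c "
from h import *
tgt(480,-270,240,3)"
```

```text
shift [0.0727 0.0615 0.0002] rot [-0.000e+00  1.000e-02  2.165e+01] cur [ 388.2 -244.4  240.2] yaw 24.65 F [ 0.3  0.3 -0.2] q [-0.72  0.16 -0.3   1.11 -0.    1.99] t 2.1
```

```bash
python3 -m jog '0.025 0.02 0 0 0 7 1;0.05 0.042 0 0 0 14 1;0.0727 0.0615 0 0 0 21.65 1;0.0727 0.0615 0 0 0 21.65 1;0.0727 0.0615 0 0 0 21.65 1'
python3 b.py w2; python3 -c "
import cv2
a=cv2.imread('pics/w2.png')[60:330,170:490];cv2.imwrite('pics/w2c.png',cv2.resize(a,None,fx=2.2,fy=2.2,interpolation=2))"
```

```text
time: 2.6
eef_pos: [480.1, -269.3, 239.7]
eef_rot: [-3.14, -0.087, 0.002]
contact_force: [-2.3, -0.1, 0.0]
grip_width: 85.8
finger_force: 0.0
[ 559.80826412 -263.84683357  382.62928624] 359.95088923243134
impeller 0.97 [251. 239. 343. 323.] [ 389. -242.   18.]
stand 0.62 [270.  22. 407. 194.] [ 570. -276.   30.]
locking_pin 0.69 [335. 160. 359. 195.] [ 512. -287.   60.]
shift [-0.0891 -0.0299  0.0006] rot [-0.000e+00  1.000e-02 -2.159e+01] cur [ 479.6 -269.1  240.5] yaw 3.11 F [-0.5 -0.5  1.1] q [-0.64  0.33 -0.07  1.17 -0.    2.44] t 2.8
```

View pics/w2c.png

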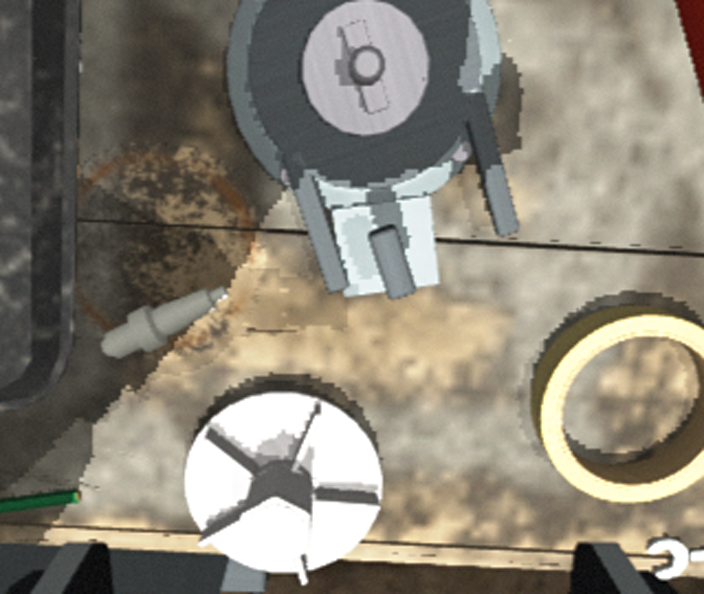

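This crop shows the stub tip at (367,65), the shoulder centred at (365,67), the key along the prongs, and the pin head's top face centred at about (394,265), long axis roughly radial.

```bash
cat > e.py <<'E'
from h import *
p=read_camera('wrist')
g=lambda q,z: ray(p,170+q[0]/2.2,60+q[1]/2.2,z)[:2]
for n,q,z in [('stub',(367,65),60),('shoulder',(365.5,67),36),('shL',(302,67),36),('shR',(429,67),36),('pin',(394,265),68),('tongue L',(345,297),18),('tongueR',(438,284),18)]: print(n,np.round(g(q,z),1))
for n,a,b,z in [('pinhead',(385,230),(402,297),68),('pRo',(490,95),(518,232),30),('pRi',(466,95),(495,236),30),('pLo',(289,165),(330,290),30),('pLi',(315,165),(347,285),30),('tongueEnd',(438,284),(345,297),18),('key',(352,30),(380,110),44)]:
    d=g(a,z)-g(b,z);print(n,np.degrees(np.arctan2(d[1],d[0])),np.hypot(*d))
V=np.array([ray(p,170+x/2.2,60+y/2.2,34)[:2] for x,y in [(318,404),(208,432),(201,542),(303,584),(378,496)]])
c=V.mean(0);A=np.degrees(np.arctan2(*(V-c).T[::-1]));print(c,np.hypot(*(V-c).T),A%72)
tgt(390,-243.5,120,3);tgt(390,-243.5,40,3)
E
python3 e.py
```

```text
stub [ 583.8 -272.6]
shoulder [ 584.8 -272.7]
shL [ 583.4 -246.9]
shR [ 586.2 -298.5]
pin [ 510.1 -287.9]
tongue L [ 486.2 -270. ]
tongueR [ 494.6 -312.8]
pinhead 18.4563901321476 27.647423243824807
pRo 18.581584826708813 58.69433063202612
pRi 18.149502148528423 60.376204224554286
pLo 20.866426845030087 56.911067202675675
pLi 18.045666943045465 53.74390527043356
tongueEnd -78.86700867207345 43.66646815963667
key 24.24942808766054 31.702108611364494
[ 391.35305378 -244.34606728] [49.35811614 46.66219365 48.34051768 51.10712382 46.81158081] [53.60074427 49.86340583 54.1331267  49.97244855 55.45135202]
shift [-0.0882 -0.0304  0.1206] rot [ 0.01 -0.    0.1 ] cur [ 479.8 -269.1  240.6] yaw 3.1 F [-0.3  0.3 -0.1] q [-0.64  0.33 -0.07  1.17 -0.    2.44] t 2.85
shift [-0.0882 -0.0304  0.2006] rot [ 0.01 -0.    0.1 ] cur [ 479.8 -269.1  240.6] yaw 3.1 F [-0.3  0.3 -0.1] q [-0.64  0.33 -0.07  1.17 -0.    2.44] t 2.85
```

```bash
python3 -m jog '-0.043 -0.015 0.02 0 0 -0.3 1;-0.0872 -0.0298 0.05 0 0 -0.3 1;-0.0872 -0.0298 0.09 0 0 -0.3 1;-0.0872 -0.0298 0.13 0 0 -0.3 1;-0.0872 -0.0298 0.16 0 0 -0.3 1;-0.0872 -0.0298 0.18 0 0 -0.3 1;-0.0872 -0.0298 0.195 0 0 -0.3 1;-0.0872 -0.0298 0.2006 0 0 -0.3 1;-0.0872 -0.0298 0.2006 0 0 -0.3 1'
python3 -c "
from h import *
tgt(391,-244.1,40,3.5)"
```

```text
time: 3.75
eef_pos: [391.3, -243.9, 39.6]
eef_rot: [-3.14, -0.093, 0.001]
contact_force: [-1.0, 0.7, -0.2]
grip_width: 85.4
finger_force: 0.0
shift [-0.0003  0.0002 -0.0004] rot [-0.03  0.03 -0.11] cur [ 391.3 -243.9   39.6] yaw 3.39 F [-1.   0.7 -0.2] q [-0.72  0.39 -0.6   0.59 -0.    2.37] t 3.75
```

```bash
python3 -m jog '0 0 0 0 0 0 0.6;0 0 0 0 0 0 0.4;0 0 0 0 0 0 0.2;0 0 0 0 0 0 0;0 0 0 0 0 0 0;0 0 0 0 0 0 0;0 0 0 0 0 0 0;0 0 0 0 0 0 0' 70
python3 -m jog '0 0 -0.01 0 0 0 0;0 0 -0.03 0 0 0 0;0 0 -0.06 0 0 0 0;0 0 -0.1 0 0 0 0;0 0 -0.1 0 0 0 0;0 0 -0.1 0 0 0 0'
python3 -c "
from h import *
tgt(584.3,-272.7,140,-10.5)"
```

```text
time: 4.55
eef_pos: [392.1, -244.4, 40.4]
eef_rot: [3.14, 0.093, 0.001]
contact_force: [-1.7, 0.3, 8.4]
grip_width: 29.2
finger_force: 68.7
time: 5.15
eef_pos: [392.1, -244.3, 140.4]
eef_rot: [3.139, 0.093, 0.002]
contact_force: [-0.1, 0.5, -4.1]
grip_width: 29.0
finger_force: 70.1
shift [0.1902 0.0397 0.0007] rot [ 0.06 -0.08 13.9 ] cur [ 392.1 -244.3  140.4] yaw 3.4 F [-0.1  0.5 -4.1] q [-0.72  0.25 -0.47  0.85 -0.    2.37] t 5.15
```

```bash
python3 -m jog '0.04 0.008 0 0 0 3 0;0.08 0.016 0 0 0 6 0;0.12 0.024 0 0 0 9 0;0.16 0.032 0 0 0 12 0;0.19 0.04 0 0 0 13.9 0;0.19 0.04 0 0 0 13.9 0;0.19 0.04 0 0 0 13.9 0'
python3 b.py w3; python3 -c "
from h import *
a=cv2.imread('pics/w3.png')
p=read_camera('wrist')
s=read_state();print(proj(p,s['eef_pos']),proj(p,(584.3,-272.7,60)))
cv2.imwrite('pics/w3c.png',cv2.resize(a[180:480,130:530],None,fx=2,fy=2,interpolation=2))"
```

```text
time: 5.85
eef_pos: [582.8, -271.9, 137.2]
eef_rot: [-3.127, 0.286, 0.006]
contact_force: [0.1, 0.3, -3.0]
grip_width: 29.1
finger_force: 69.9
[ 661.72315895 -285.69199478  279.94784982] 359.95088923243134
impeller 0.93 [227. 195. 426. 391.] [ 530. -263.   18.]
stand 0.85 [248. 145. 432. 295.] [ 592. -284.   30.]
locking_pin 0.73 [  0.   0. 140. 126.] [ 716. -152.   60.]
shift [-0.1957  0.0073 -0.1004] rot [ -0.05   0.06 -35.23] cur [ 582.6 -272.5  139.3] yaw -10.53 F [-0.3  0.1 -3.8] q [-0.55  0.57  0.04  1.04 -0.    2.77] t 6.05
[326.96431659 307.40213651] [325.8939973  245.21723641]
```

View pics/w3c.png

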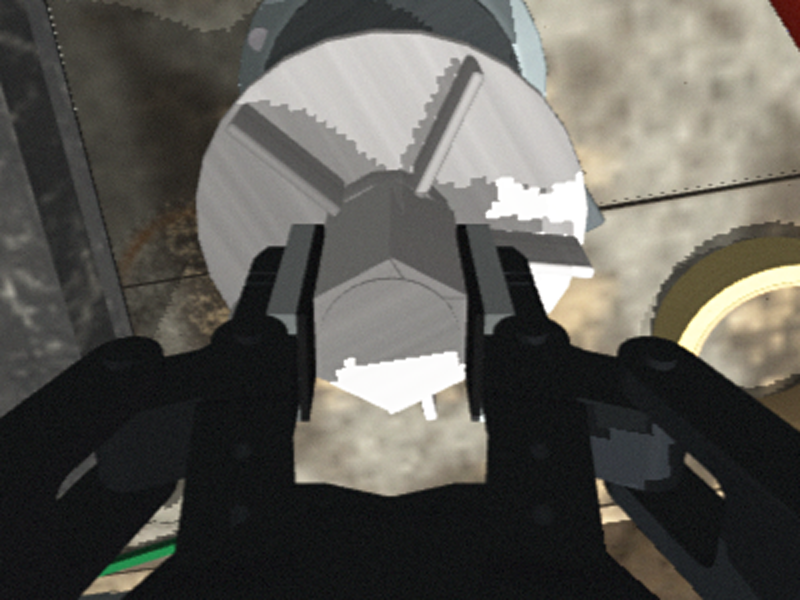

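The wrist view shows the hub held square, with hexagon vertices at crop (390,258), (393,412) and (313,297). The rim's top is at (392,30).

```bash
cat > f.py <<'E'
from h import *
p=read_camera('wrist');s=read_state();R=Ro.from_rotvec(s['eef_rot']).as_matrix();T=s['eef_pos']
g=lambda q,z: R.T@(ray(p,130+q[0]/2,180+q[1]/2,T[2]+z)-T)
H=np.array([g(q,26) for q in [(390,258),(466,297),(467,380),(393,412),(315,378),(313,297)]])
print(np.round(H,1),H.mean(0),(H[0]+H[3])/2)
P=np.array([g(q,-22)[:2] for q in [(392,30),(300,58),(240,105),(205,170),(197,215),(205,268),(505,68),(555,122),(583,190)]])
A=np.c_[2*P,np.ones(len(P))];c=np.linalg.lstsq(A,(P**2).sum(1),rcond=None)[0];print('rim',c[:2],np.sqrt(c[2]+c[0]**2+c[1]**2))
V=np.array([g(q,-6)[:2] for q in [(475,62),(235,112),(592,270)]]);V-=c[:2];print(np.degrees(np.arctan2(V[:,1],V[:,0])),np.hypot(*V.T))
E
python3 f.py
```

```text
[[ 13.8  -0.9 -26. ]
 [  5.6  13.3 -26. ]
 [-12.9  14.1 -26. ]
 [-20.5  -0.3 -26. ]
 [-12.4 -15.4 -26. ]
 [  5.6 -15.2 -26. ]] [ -3.47241678  -0.75297018 -25.99922405] [ -3.34766843  -0.5926505  -25.9992619 ]
rim [-3.90850605 -0.58811641] 48.926123106802436
[ 20.94051969 -43.7479567   94.25504128] [49.79928449 49.0025884  47.14348639]
```

```bash
cat > g.py <<'E'
from h import *
p=read_camera('top');save(p,'top1')
a=cv2.imread('pics/top0.png');
def blob(im,lo,box,z,chan=None):
    u0,v0,u1,v1=box;g=cv2.resize(im[v0:v1,u0:u1].min(2),None,fx=8,fy=8,interpolation=cv2.INTER_CUBIC)
    m=(g>lo).astype(np.uint8);c=max(cv2.findContours(m,0,1)[0],key=cv2.contourArea)
    h=cv2.convexHull(c);e=cv2.fitEllipse(h)
    u,v=(e[0][0]+.5)/8-.5+u0,(e[0][1]+.5)/8-.5+v0
    print(lo,np.round((u,v),2),np.round(np.array(e[1])/8,2),np.round(ray(p,u,v,z),1))
for lo in (150,170,190): blob(a,lo,(380,205,420,248),36)
for lo in (110,125,140): blob(a,lo,(358,298,416,360),18)
b=cv2.imread('pics/top1.png')
cv2.imwrite('pics/t2.png',np.hstack([cv2.resize(x[190:290,350:450],(400,400),interpolation=2) for x in (a,b)]))
E
python3 g.py
```

```text
150 [398.73 226.32] [28.43 29.12] [ 584.1 -273.2   36. ]
170 [398.74 226.31] [27.48 28.08] [ 584.2 -273.2   36. ]
190 [398.71 226.31] [26.76 27.25] [ 584.2 -273.2   36. ]
110 [386.76 311.74] [60.37 87.03] [ 420.3 -246.3   18. ]
125 [386.58 327.89] [51.51 53.07] [ 389.3 -244.8   18. ]
140 [386.56 327.8 ] [50.86 52.5 ] [ 389.5 -244.8   18. ]
```

View pics/t2.png

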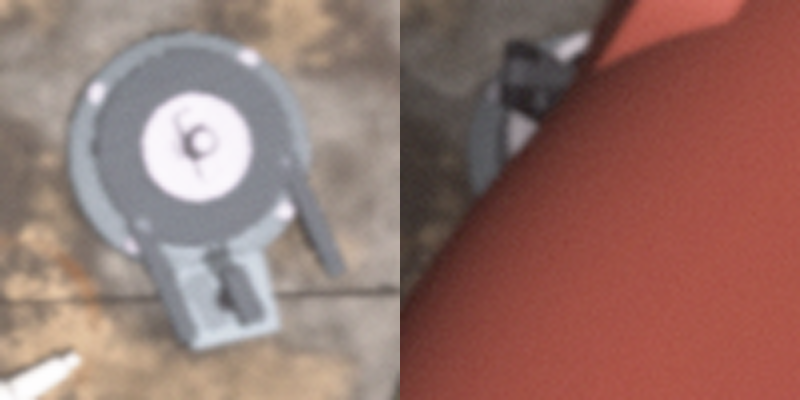

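The left view (before) shows the stand's shoulder centred in the top camera at (398.7,226.3), and in the right view the arm now hides it. Comparing stand and impeller in the same camera, the impeller sits about 2.6 mm behind the TCP, so the TCP target is about (586.8,-273.3).

```bash
python3 -c "
from h import *
tgt(586.8,-273.3,106,-10.5)"
```

```text
shift [ 0.0035 -0.0002  0.034 ] rot [ 0.   -0.   -0.03] cur [ 583.3 -272.8  140. ] yaw -10.53 F [-0.6  0.3 -3.5] q [-0.55  0.57  0.05  1.04 -0.    2.77] t 6.2
```

```bash
python3 -m jog '0.0035 -0.0002 0.01 0 0 0 0;0.0035 -0.0002 0.025 0 0 0 0;0.0035 -0.0002 0.034 0 0 0 0;0.0035 -0.0002 0.034 0 0 0 0;0.0035 -0.0002 0.034 0 0 0 0'
python3 -m jog '0 0 0.002 0 0 0 0;0 0 0.004 0 0 0 0;0 0 0.006 0 0 0 0'
python3 -m jog '0 0 0.001 0 0 0 0;0 0 0.002 0 0 0 0'
python3 -m jog '0 0 0.001 0 0 0 0;0 0 0.002 0 0 0 0'
```

```text
time: 6.7
eef_pos: [587.2, -273.2, 105.6]
eef_rot: [-3.128, 0.288, 0.001]
contact_force: [-0.5, -1.0, -2.5]
grip_width: 28.6
finger_force: 70.0
time: 7.0
eef_pos: [587.4, -273.3, 99.9]
eef_rot: [3.128, -0.288, 0.001]
contact_force: [0.2, -0.3, -3.1]
grip_width: 29.0
finger_force: 70.0
time: 7.2
eef_pos: [587.3, -273.2, 97.7]
eef_rot: [3.128, -0.288, 0.0]
contact_force: [-0.5, 0.3, -3.3]
grip_width: 29.1
finger_force: 70.0
time: 7.4
eef_pos: [587.3, -273.2, 95.7]
eef_rot: [-3.128, 0.288, -0.0]
contact_force: [0.2, -0.7, -3.2]
grip_width: 28.8
finger_force: 70.0
```

```bash
python3 -m jog '0 0 0.002 0 0 0 0;0 0 0.004 0 0 0 0;0 0 0.006 0 0 0 0;0 0 0.008 0 0 0 0;0 0 0.009 0 0 0 0'
python3 -m jog '0 0 0.001 0 0 0 0;0 0 0.0015 0 0 0 0;0 0 0.002 0 0 0 0'
python3 -m jog '0 0 0.0005 0 0 0 0;0 0 0.001 0 0 0 0;0 0 0.001 0 0 0 0'
```

```text
time: 7.9
eef_pos: [587.2, -273.2, 86.4]
eef_rot: [-3.128, 0.288, 0.0]
contact_force: [-0.3, -0.1, -3.5]
grip_width: 28.8
finger_force: 70.0
time: 8.2
eef_pos: [587.3, -273.3, 84.7]
eef_rot: [3.128, -0.288, 0.0]
contact_force: [-0.0, -1.1, -2.3]
grip_width: 28.8
finger_force: 70.0
time: 8.5
eef_pos: [587.2, -273.2, 83.6]
eef_rot: [-3.128, 0.288, 0.0]
contact_force: [-0.0, -0.4, -3.4]
grip_width: 29.0
finger_force: 70.0
```

```bash
python3 -m jog '0 0 0.0005 0 0 0 0;0 0 0.001 0 0 0 0;0 0 0.001 0 0 0 0'
python3 -m jog '0 0 0.0005 0 0 0 0;0 0 0.001 0 0 0 0;0 0 0.001 0 0 0 0'
python3 -m jog '0 0 0.0005 0 0 0 0;0 0 0.001 0 0 0 0;0 0 0.001 0 0 0 0'
```

```text
time: 8.8
eef_pos: [587.2, -273.2, 82.6]
eef_rot: [-3.128, 0.288, 0.0]
contact_force: [0.2, -0.6, -3.4]
grip_width: 29.2
finger_force: 70.0
time: 9.1
eef_pos: [587.2, -273.2, 81.6]
eef_rot: [-3.128, 0.288, 0.0]
contact_force: [0.2, 0.4, -3.1]
grip_width: 28.5
finger_force: 70.0
time: 9.4
eef_pos: [587.2, -273.2, 80.6]
eef_rot: [-3.128, 0.288, 0.0]
contact_force: [-0.5, -0.9, -3.4]
grip_width: 28.7
finger_force: 70.0
```

Passing the key without contact: the slot is over the key. Continuing gently to the shoulder.

```bash
python3 -m jog '0 0 0.0005 0 0 0 0;0 0 0.001 0 0 0 0;0 0 0.0015 0 0 0 0;0 0 0.002 0 0 0 0;0 0 0.0025 0 0 0 0;0 0 0.003 0 0 0 0'
python3 -m jog '0 0 0.0003 0 0 0 0;0 0 0.0006 0 0 0 0;0 0 0.0009 0 0 0 0;0 0 0.0009 0 0 0 0'
python3 -m jog '0 0 0.0003 0 0 0 0;0 0 0.0006 0 0 0 0;0 0 0.0006 0 0 0 0'
```

```text
time: 10.0
eef_pos: [587.3, -273.2, 77.7]
eef_rot: [3.128, -0.288, 0.0]
contact_force: [-0.2, 0.5, -2.6]
grip_width: 28.7
finger_force: 70.0
time: 10.4
eef_pos: [587.2, -273.2, 76.8]
eef_rot: [-3.128, 0.288, 0.0]
contact_force: [-0.4, -0.1, -3.1]
grip_width: 28.5
finger_force: 70.0
time: 10.7
eef_pos: [587.5, -273.4, 76.5]
eef_rot: [3.128, -0.288, 0.001]
contact_force: [0.5, 0.3, -0.1]
grip_width: 28.6
finger_force: 70.6
```

```bash
python3 -m jog '0 0 0.0003 0 0 0 0;0 0 0.0003 0 0 0 0;0 0 0.0003 0 0 0 0'
python3 -c "
from h import *
tgt(587,-273,76,-10.5)"
```

```text
time: 11.0
eef_pos: [587.5, -273.3, 76.3]
eef_rot: [3.128, -0.288, 0.001]
contact_force: [-0.6, 0.6, 4.3]
grip_width: 28.9
finger_force: 71.0
shift [-0.0006 -0.0002  0.0003] rot [ 0.01 -0.04 -0.01] cur [ 587.5 -273.3   76.3] yaw -10.51 F [-0.6  0.6  4.3] q [-0.55  0.63 -0.02  0.91  0.    2.78] t 11.0
```

```bash
python3 -m jog '0 0 0 0 0 0 0.2;0 0 0 0 0 0 0.5;0 0 0 0 0 0 0.8;0 0 0 0 0 0 1;0 0 0 0 0 0 1;0 0 0 0 0 0 1;0 0 0 0 0 0 1;0 0 0 0 0 0 1'
python3 -m jog '0 0 -0.02 0 0 0 1;0 0 -0.06 0 0 0 1;0 0 -0.1 0 0 0 1;0 0 -0.12 0 0 0 1;-0.04 0 -0.13 0 0 0 1;-0.08 0 -0.13 0 0 0 1;-0.1 0 -0.13 0 0 0 1;-0.1 0 -0.13 0 0 0 1;-0.1 0 -0.13 0 0 0 1'
python3 b.py w4; python3 -c "
from h import *
a=cv2.imread('pics/w4.png')
cv2.imwrite('pics/w4c.png',cv2.resize(a[40:330,140:500],None,fx=2,fy=2,interpolation=2))"
```

```text
time: 11.8
eef_pos: [587.3, -273.2, 75.9]
eef_rot: [3.128, -0.288, -0.0]
contact_force: [-0.3, 1.0, 0.2]
grip_width: 85.3
finger_force: 0.0
time: 12.7
eef_pos: [489.3, -255.3, 206.4]
eef_rot: [3.128, -0.288, 0.002]
contact_force: [0.1, 0.2, -0.1]
grip_width: 85.2
finger_force: 0.0
[ 567.46828629 -268.7221841   349.50164215] 359.95088923243134
impeller 0.95 [257.  24. 388. 160.] [ 590. -271.   18.]
stand 0.95 [256.  39. 417. 209.] [ 563. -279.   30.]
locking_pin 0.69 [345. 170. 375. 206.] [ 512. -288.   60.]
shift [-0.1011  0.0074 -0.0344] rot [-0.000e+00 -1.000e-02 -3.519e+01] cur [ 489.7 -255.2  205.6] yaw -10.49 F [0.2 0.5 0.4] q [-0.61  0.36 -0.13  1.09  0.    2.71] t 12.9
```

View pics/w4c.png

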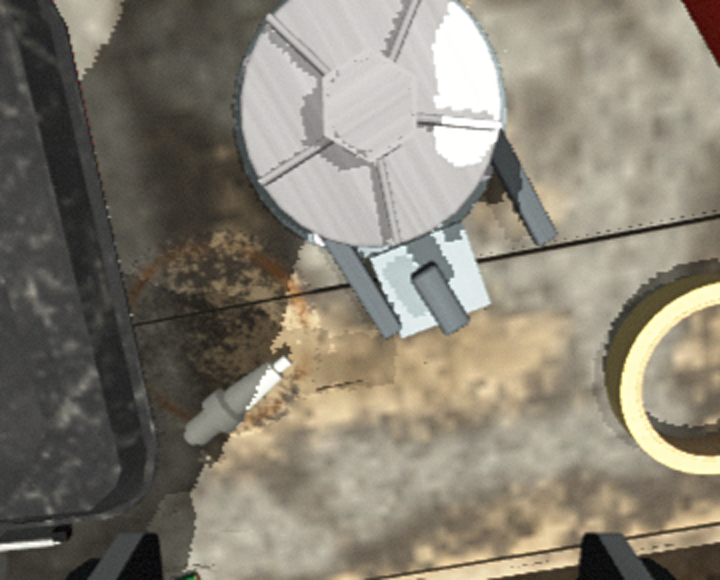

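The impeller sits home on the spindle, with rim and hub concentric around crop (370,105). The pin head's top face is centred at about (441,297), tilted slightly, between the prongs.

```bash
cat > k.py <<'E'
from h import *
p=read_camera('wrist')
g=lambda q,z: ray(p,140+q[0]/2,40+q[1]/2,z)[:2]
C=np.array([g(q,68) for q in [(413,272),(437,264),(468,322),(445,332)]]);print(np.round(C,1),C.mean(0))
d=(C[0]+C[1]-C[2]-C[3]);print('head yaw',np.degrees(np.arctan2(d[1],d[0])),np.hypot(*d)/2)
H=np.array([g(q,102) for q in [(368,52),(416,78),(414,133),(373,160),(323,130),(325,78)]]);print('hub',H.mean(0))
V=np.array([g(q,70) for q in [(270,18),(415,0),(498,124),(388,240),(265,182)]]);V=V-H.mean(0);print(np.degrees(np.arctan2(V[:,1],V[:,0])),np.hypot(*V.T))
tgt(511,-287.5,110,17);tgt(511,-287.5,46,17)
p=read_camera('top');a=cv2.imread('pics/top0.png')
h=cv2.cvtColor(a,cv2.COLOR_BGR2HSV);m=cv2.inRange(h,(100,120,50),(125,255,255));m[:300]=0;m[380:]=0;m[:,:120]=0;m[:,262:]=0
c=max(cv2.findContours(m,0,1)[0],key=cv2.contourArea);r=cv2.minAreaRect(c);print(r,ray(p,*r[0],20))
print([np.round(ray(p,*q,26)[:2]) for q in cv2.boxPoints(r)])
E
python3 k.py
```

```text
[[ 524.4 -278. ]
 [ 525.8 -287.6]
 [ 500.9 -296.2]
 [ 498.6 -286.6]] [ 512.43541939 -287.10449814]
head yaw 18.777152418351676 26.753337822426715
hub [ 584.2224645  -271.98505077]
[  38.16305247  -33.93866433 -105.43180282  178.20952309  111.33954382] [46.13032486 39.27622617 46.65463401 45.81510902 45.74646408]
shift [0.027  0.028  0.0956] rot [-1.000e-02  1.000e-02 -2.749e+01] cur [ 489.6 -255.1  205.6] yaw -10.49 F [ 0.1 -0.6 -1.1] q [-0.61  0.36 -0.13  1.09  0.    2.71] t 12.95
shift [0.027  0.028  0.1596] rot [-1.000e-02  1.000e-02 -2.749e+01] cur [ 489.6 -255.1  205.6] yaw -10.49 F [ 0.1 -0.6 -1.1] q [-0.61  0.36 -0.13  1.09  0.    2.71] t 12.95
((191.86557006835938, 339.3827819824219), (118.85625457763672, 45.18970489501953), 5.552970886230469) [378.12438682 131.16079748  20.        ]
[array([350., 247.]), array([435., 238.]), array([407.,  12.]), array([322.,  22.])]
```

```bash
python3 -m jog '0.01 0.01 0.02 0 0 -8 1;0.02 0.02 0.05 0 0 -16 1;0.0275 0.0278 0.09 0 0 -24 1;0.0275 0.0278 0.09 0 0 -28.5 1;0.0275 0.0278 0.105 0 0 -28.5 1;0.0275 0.0278 0.13 0 0 -28.5 1;0.0275 0.0278 0.15 0 0 -28.5 1;0.0275 0.0278 0.1596 0 0 -28.5 1;0.0275 0.0278 0.1596 0 0 -28.5 1'
python3 -c "
from h import *
tgt(511.5,-287.3,46,18)"
```

```text
time: 13.9
eef_pos: [510.3, -286.7, 45.0]
eef_rot: [-3.101, -0.491, 0.003]
contact_force: [-0.6, 0.1, 0.8]
grip_width: 85.7
finger_force: 0.0
shift [ 0.001   0.0009 -0.001 ] rot [-0.12  0.08 -0.  ] cur [ 510.3 -286.7   45. ] yaw 18.0 F [-0.6  0.1  0.8] q [-0.64  0.57 -0.25  0.76  0.    2.19] t 13.9
```

```bash
python3 -m jog '0.001 0.0009 -0.001 0 0 0 0.6;0.001 0.0009 -0.001 0 0 0 0.4;0.001 0.0009 -0.001 0 0 0 0.2;0.001 0.0009 -0.001 0 0 0 0;0.001 0.0009 -0.001 0 0 0 0;0.001 0.0009 -0.001 0 0 0 0;0.001 0.0009 -0.001 0 0 0 0;0.001 0.0009 -0.001 0 0 0 0;0.001 0.0009 -0.001 0 0 0 0' 50
python3 -m jog '0 0 -0.005 0 0 0 0;0 0 -0.01 0 0 0 0;0 0 -0.02 0 0 0 0;0 0 -0.04 0 0 0 0;0 0 -0.07 0 0 0 0;0 0 -0.11 0 0 0 0;0 0 -0.11 0 0 0 0'
python3 -c "
from h import *
tgt(379,130,155,83)"
```

```text
time: 14.8
eef_pos: [512.3, -288.0, 47.7]
eef_rot: [3.103, 0.491, 0.001]
contact_force: [-1.1, 0.4, 5.8]
grip_width: 10.9
finger_force: 52.5
time: 15.5
eef_pos: [514.7, -289.7, 163.2]
eef_rot: [3.097, 0.49, 0.009]
contact_force: [-0.3, -0.5, 0.5]
grip_width: 11.1
finger_force: 51.6
shift [ 0.0006 -0.4411  0.0051] rot [ 5.2e-01 -3.0e-02 -6.5e+01] cur [ 514.7 -289.7  163.2] yaw 18.0 F [-0.3 -0.5  0.5] q [-0.64  0.45 -0.1   1.01 -0.    2.19] t 15.5
```

```bash
python3 -m jog '0 -0.045 0.005 0 0 -7 0;0 -0.09 0.005 0 0 -14 0;0 -0.135 0.005 0 0 -21 0;0 -0.18 0.005 0 0 -28 0;0 -0.225 0.005 0 0 -35 0;0 -0.27 0.005 0 0 -42 0;0 -0.315 0.005 0 0 -49 0;0 -0.36 0.005 0 0 -56 0;0 -0.405 0.005 0 0 -63 0;0.0006 -0.4411 0.005 0.5 0 -65 0'
python3 -m jog '0 0 0 0 0 0 0;0 0 0 0 0 0 0'
cat > l.py <<'E'
from h import *
tgt(379,130,155,83)
s=read_state();R=Ro.from_rotvec(s['eef_rot']).as_matrix()
# tilted pose: about tool y by a; foot at 44mm along tool z from TCP
for a in (-45,45):
    T=np.array([[np.cos(np.radians(83)),np.sin(np.radians(83)),0],[np.sin(np.radians(83)),-np.cos(np.radians(83)),0],[0,0,-1]]).T@np.eye(3)
    T=T.T@Ro.from_euler('y',a,degrees=True).as_matrix()
    print(a,'x',T[:,0],'z(to foot)',T[:,2])
    # middle of pin over tray centre: mid is 11mm along z from TCP; foot 44; foot corner z ~ 6
    for zf in (60,12): 
        foot=np.array([379,130,zf])+T[:,2]*np.array([33,33,0]); P=foot-44*T[:,2]
        print(zf,'shift',np.round(R.T@(P-s['eef_pos'])/1000,4),'rot',np.round(Ro.from_matrix(R.T@T).as_rotvec(degrees=True),1),P)
E
python3 l.py
```

```text
time: 16.5
eef_pos: [375.1, 133.8, 152.7]
eef_rot: [-2.341, -2.082, 0.001]
contact_force: [0.6, 0.3, -0.2]
grip_width: 11.1
finger_force: 51.6
time: 16.7
eef_pos: [376.4, 132.3, 152.5]
eef_rot: [-2.346, -2.079, 0.002]
contact_force: [-0.1, -0.3, -0.7]
grip_width: 10.8
finger_force: 51.6
shift [-0.0019  0.0029 -0.0025] rot [-0.37 -0.24  0.09] cur [376.4 132.3 152.5] yaw 83.09 F [-0.1 -0.3 -0.7] q [ 0.15  0.13 -0.59  0.86  0.01  1.84] t 16.7
-45 x [ 0.08617464  0.70183611 -0.70710678] z(to foot) [-0.08617464 -0.70183611 -0.70710678]
60 shift [0.0056 0.0033 0.0614] rot [ -0.3 -45.2   0.2] [379.94792103 137.72019726  91.11269837]
12 shift [0.0054 0.0036 0.1094] rot [ -0.3 -45.2   0.2] [379.94792103 137.72019726  43.11269837]
45 x [0.08617464 0.70183611 0.70710678] z(to foot) [ 0.08617464  0.70183611 -0.70710678]
60 shift [-0.01    0.0033  0.0614] rot [-0.4 44.8 -0.1] [378.05207897 122.27980274  91.11269837]
12 shift [-0.0102  0.0036  0.1094] rot [-0.4 44.8 -0.1] [378.05207897 122.27980274  43.11269837]
```

```bash
python3 -m jog '-0.005 0.003 0.01 0 8 0 0;-0.01 0.0035 0.02 0 16 0 0;-0.01 0.0035 0.04 0 24 0 0;-0.01 0.0035 0.055 0 32 0 0;-0.01 0.0035 0.0614 0 40 0 0;-0.01 0.0035 0.07 -0.4 44.8 0 0;-0.01 0.0035 0.085 -0.4 44.8 0 0;-0.01 0.0035 0.1 -0.4 44.8 0 0;-0.01 0.0035 0.11 -0.4 44.8 0 0;-0.01 0.0035 0.11 -0.4 44.8 0 0'
python3 -c "
from h import *
p=read_camera('top');save(p,'top2');tgt(379,122,44,83)
cv2.imwrite('pics/t3.png',cv2.resize(cv2.imread('pics/top2.png')[280:400,110:270],None,fx=4,fy=4))"
```

```text
time: 17.7
eef_pos: [378.0, 121.4, 41.5]
eef_rot: [-1.884, -1.658, -0.78]
contact_force: [0.3, 0.4, -0.6]
grip_width: 10.9
finger_force: 51.6
shift [ 0.0016  0.0009 -0.001 ] rot [ 2.000e-02 -4.506e+01 -2.400e-01] cur [378.  121.6  42.2] yaw 82.71 F [ 1.   0.3 -0.8] q [-0.5   0.51 -0.82  0.59  0.72  1.07] t 17.75
```

```bash
python3 -m jog '0 0 0 0 0 0 0.4;0 0 0 0 0 0 0.6;0 0 0 0 0 0 0.6;0 0 0 0 0 0 0.6;0 0 0 0 0 0 0.6;0.01 0 -0.01 0 0 0 0.6;0.03 0 -0.03 0 0 0 0.6;0.06 0 -0.06 0 0 0 0.6;0.09 0 -0.09 0 0 0 0.6;0.11 0 -0.11 0 0 0 0.6'
python3 -m jog '0 0 0 0 -8 0 0;0 0 0 0 -16 0 0;0 0 0 0 -24 0 0;0 0 0 0 -32 0 0;0 0 0 0 -40 0 0;0 0 0 0 -45 0 0;0 0 0 0 -45 0 0;0 0 0 0 -45 0 0'
cat > m.py <<'E'
from h import *
tgt(379,130,200,83)
for c in ('top','wrist'):
    p=read_camera(c);save(p,c+'3')
    for b in spot_in(p,'locking_pin')[:2]:
        x=b['box'];print(c,round(b['conf'],2),np.round(x),np.round(ray(p,(x[0]+x[2])/2,(x[1]+x[3])/2,10)))
cv2.imwrite('pics/w5.png',np.hstack([cv2.imread('pics/wrist3.png')[::1,::1][:,100:540],cv2.resize(cv2.imread('pics/top3.png')[280:400,120:210],(360,480))]))
E
python3 m.py
```

```text
time: 18.75
eef_pos: [378.3, 122.0, 200.2]
eef_rot: [-1.883, -1.662, -0.782]
contact_force: [1.0, -0.3, -1.4]
grip_width: 51.5
finger_force: 0.0
time: 19.55
eef_pos: [377.6, 122.5, 197.5]
eef_rot: [-2.351, -2.078, -0.002]
contact_force: [-0.3, 0.2, -1.2]
grip_width: 0.1
finger_force: 0.0
shift [ 0.0076  0.0005 -0.0025] rot [-0.11 -0.17 -0.05] cur [377.6 122.5 197.5] yaw 82.95 F [-0.3  0.2 -1.2] q [ 0.13  0.07 -0.52  0.98  0.    1.82] t 19.55
top 0.78 [182. 336. 214. 344.] [375. 121.  10.]
wrist 0.78 [317. 170. 336. 243.] [379. 126.  10.]
```

View pics/w5.png

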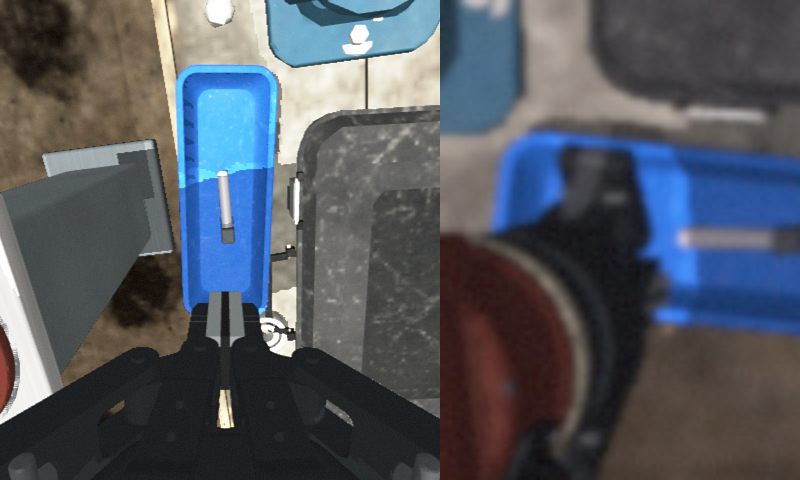

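The pin lies flat in the tray at about (225,205) in the left view, middle near (379,126). Now to the hover point beside the impeller, fingers shut.

```bash
python3 -c "
from h import *
tgt(500,-228,200,0)"
```

```text
shift [-0.3309  0.1652 -0.0032] rot [-1.400e-01 -4.000e-02  8.273e+01] cur [378.  121.1 197.6] yaw 82.73 F [-0.1  0.4  0. ] q [ 0.12  0.07 -0.52  0.98  0.    1.82] t 19.75
```

```bash
python3 -m jog '-0.033 0.0165 0 0 0 8.3 0;-0.066 0.033 0 0 0 16.5 0;-0.1 0.05 0 0 0 24.8 0;-0.132 0.066 0 0 0 33 0;-0.165 0.0825 0 0 0 41.4 0;-0.2 0.1 0 0 0 49.6 0;-0.23 0.1155 -0.002 0 0 57.9 0;-0.265 0.132 -0.003 0 0 66.2 0;-0.3 0.15 -0.003 0 0 74.5 0;-0.331 0.165 -0.003 0 0 82.7 0'
python3 -m jog '0 0 0 0 0 0 0;0 0 0 0 0 0 0'
cat > n.py <<'E'
from h import *
p=read_camera('wrist');save(p,'w6');tgt(532.5,-228,61,0)
a=cv2.imread('pics/w6.png')
cx,cy=584.5,-272.6
for k in range(5):
    t=np.radians(38+72*k);q=proj(p,(cx+48*np.cos(t),cy+48*np.sin(t),70));cv2.circle(a,tuple(int(v) for v in q),3,(0,0,255),1)
cv2.imwrite('pics/w6c.png',a[0:400,100:620])
E
python3 n.py
```

```text
time: 20.75
eef_pos: [500.4, -230.0, 200.3]
eef_rot: [-3.14, 0.009, -0.0]
contact_force: [0.4, 0.1, 0.5]
grip_width: 0.5
finger_force: 0.0
time: 20.95
eef_pos: [499.7, -228.1, 199.8]
eef_rot: [-3.139, -0.002, 0.002]
contact_force: [0.2, 1.0, 0.4]
grip_width: 0.3
finger_force: 0.0
shift [0.033  0.0011 0.139 ] rot [-0.13  0.07  0.13] cur [ 499.7 -227.2  200. ] yaw 0.13 F [ 0.3  0.3 -0.2] q [-0.56  0.36 -0.14  1.07  0.    2.58] t 21.0
```

View pics/w6c.png

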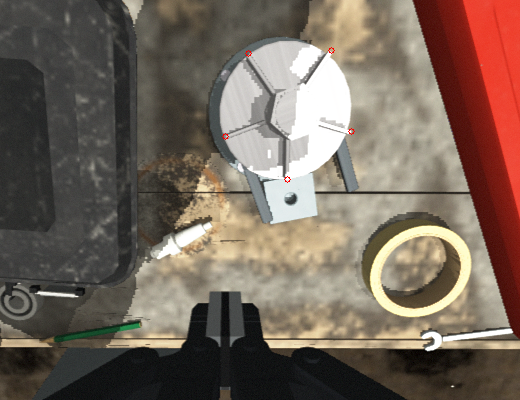

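The circles on the vane tips agree with the picture: one vane points at the robot at (287,180), and the pin hole is empty. I'll descend beside the rim, then flick toward -y.

```bash
python3 -m jog '0.015 -0.005 0.03 0 0 0 0;0.033 -0.005 0.07 0 0 0 0;0.033 -0.005 0.1 0 0 0 0;0.033 -0.005 0.125 0 0 0 0;0.033 -0.005 0.139 0 0 0 0;0.033 -0.005 0.139 0 0 0 0;0.033 -0.005 0.139 0 0 0 0'
python3 -c "
from h import *
tgt(532.5,-222,61,0)"
```

```text
time: 21.7
eef_pos: [533.4, -221.3, 62.0]
eef_rot: [-3.14, -0.006, 0.001]
contact_force: [0.7, -1.1, 0.9]
grip_width: -0.3
finger_force: 0.0
shift [-0.0009  0.0007  0.001 ] rot [-0.07  0.03  0.21] cur [ 533.4 -221.3   62. ] yaw 0.21 F [ 0.7 -1.1  0.9] q [-0.52  0.53 -0.26  0.78  0.    2.62] t 21.7
```

```bash
python3 -m jog '0 0.015 0.001 0 0 0 0;0 0.045 0.001 0 0 0 0;0 0.075 0.001 0 0 0 0;-0.015 0.11 0 0 0 0 0;-0.045 0.14 -0.01 0 0 0 0;-0.075 0.15 -0.04 0 0 0 0;-0.09 0.15 -0.08 0 0 0 0;-0.09 0.15 -0.1 0 0 0 0;-0.09 0.15 -0.1 0 0 0 0'
cat > o.py <<'E'
from h import *
prev=None
for i in range(6):
    p=read_camera('wrist')
    g=cv2.cvtColor(p['color'],cv2.COLOR_RGB2GRAY).astype(np.float32)
    c=(584.5,-272.6);A=np.radians(np.arange(0,360,1.))
    pr=np.mean([[g[int(round(v)),int(round(u))] if 0<=v<480 and 0<=u<640 else 0 for u,v in [proj(p,(c[0]+r*np.cos(a),c[1]+r*np.sin(a),62)) for a in A]] for r in (30,34,38,42)],0)
    if i==0: save(p,'w7_%d'%int(read_state()['time']*100))
    print(read_state()['time'],'diff',None if prev is None else round(float(np.abs(pr-prev).mean()),1))
    prev=pr
tgt(450,-350,160,0)
E
python3 o.py
```

```text
time: 22.6
eef_pos: [444.9, -375.2, 166.0]
eef_rot: [3.137, 0.002, 0.007]
contact_force: [0.8, -0.9, 0.4]
grip_width: 0.1
finger_force: 0.0
22.65 diff None
22.7 diff 18.9
22.75 diff 20.9
22.8 diff 17.0
22.85 diff 13.2
22.9 diff 14.0
shift [ 0.0064 -0.0217  0.0003] rot [-0.13  0.1   0.16] cur [ 443.6 -371.7  160.2] yaw 0.16 F [-0.7 -0.1  0.9] q [-0.82  0.44 -0.12  1.01  0.    2.31] t 22.9
```

```bash
cat > q.py <<'E'
from h import *
import sys
def prof():
    p=read_camera('wrist');g=cv2.cvtColor(p['color'],cv2.COLOR_RGB2GRAY).astype(float);t=read_state()['time']
    return t,np.mean([[g[int(round(v)),int(round(u))] if 0<=v<480 and 0<=u<640 else 0 for u,v in [proj(p,(584.5+r*np.cos(a),-272.6+r*np.sin(a),70)) for a in np.radians(np.arange(0,360,2.))]] for r in (26,32,38,44)],0)
D=[prof() for _ in range(int(sys.argv[1]))]
t=np.array([d[0] for d in D]);X=np.array([d[1] for d in D]);
print('framediff',np.round(np.abs(np.diff(X,axis=0)).mean(1),1))
X=X-X.mean(0);ph=-np.unwrap(np.angle(np.fft.fft(X,axis=1)[:,5]))/5
print(np.round(t,2),np.round(ph,2),'rate',np.round(np.polyfit(t,ph,1)[0],2))
E
python3 q.py 12
```

```text
framediff [17.7 14.7 11.8 11.9 13.9 15.6 15.8 13.6 10.9  9.5 10.8]
[22.95 23.   23.05 23.1  23.15 23.2  23.25 23.3  23.35 23.4  23.45 23.5 ] [0.19 0.41 0.7  0.91 1.11 1.31 1.49 1.66 1.86 2.07 2.21 2.37] rate 3.94
```

It runs by itself at about 4 rad/s and is slowing. I'll wait for the stop.

```bash
W='0 0 0 0 0 0 0;0 0 0 0 0 0 0;0 0 0 0 0 0 0;0 0 0 0 0 0 0;0 0 0 0 0 0 0;0 0 0 0 0 0 0;0 0 0 0 0 0 0;0 0 0 0 0 0 0;0 0 0 0 0 0 0;0 0 0 0 0 0 0'
python3 -m jog '0 0 0 0 0 0 0;0 0 0 0 0 0 0;0 0 0 0 0 0 0;0 0 0 0 0 0 0;0 0 0 0 0 0 0;0 0 0 0 0 0 0;0 0 0 0 0 0 0;0 0 0 0 0 0 0;0 0 0 0 0 0 0;0 0 0 0 0 0 0' >/dev/null
python3 -m jog '0 0 0 0 0 0 0;0 0 0 0 0 0 0;0 0 0 0 0 0 0;0 0 0 0 0 0 0;0 0 0 0 0 0 0;0 0 0 0 0 0 0;0 0 0 0 0 0 0;0 0 0 0 0 0 0;0 0 0 0 0 0 0;0 0 0 0 0 0 0' >/dev/null
python3 -m jog '0 0 0 0 0 0 0;0 0 0 0 0 0 0;0 0 0 0 0 0 0;0 0 0 0 0 0 0;0 0 0 0 0 0 0;0 0 0 0 0 0 0;0 0 0 0 0 0 0;0 0 0 0 0 0 0;0 0 0 0 0 0 0;0 0 0 0 0 0 0' >/dev/null
python3 q.py 10
```

```text
framediff [0.3 0.4 0.3 0.4 0.3 0.4 0.4 0.4 0.4]
[26.55 26.6  26.65 26.7  26.75 26.8  26.85 26.9  26.95 27.  ] [ 0.3   0.3  -0.01  0.35  0.6   0.94  0.74  0.88  0.89  0.39] rate 1.32
```

```bash
python3 -m jog '0 0 0 0 0 0 0;0 0 0 0 0 0 0;0 0 0 0 0 0 0;0 0 0 0 0 0 0;0 0 0 0 0 0 0;0 0 0 0 0 0 0;0 0 0 0 0 0 0;0 0 0 0 0 0 0;0 0 0 0 0 0 0;0 0 0 0 0 0 0' && python3 -c "
from cell import sign_off
print(sign_off())"
```

```text
time: 28.0
eef_pos: [443.9, -372.2, 161.3]
eef_rot: [-3.141, -0.004, 0.001]
contact_force: [-0.4, -0.7, 0.1]
grip_width: -0.0
finger_force: 0.0
the job is handed in; nothing more can be done
None
```

The job is handed in at 28 s; the verdict was not shown to me: the impeller went home without needing the turn because its slot was already over the key, the pin lies in the tray, and the flicked impeller spun untouched at about 4 rad/s and ran down to a stop.

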